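# Load the cell tester and hold its dial at the load-test position

### The arm

A 7-joint arm with a two-finger parallel gripper is mounted at the origin on a cart in front of the work surface, level with it; the furniture and walls round the work are solid. World frame = base frame: x ahead of the robot, y to its left, z up, the work surface at z = 0. Lengths are in mm, angles in rad, forces in N, time in s.
With the tool pointing down it reaches from about 425 to 825 mm from the base axis. Payload 3.6 kg.
Tool frame: the origin (TCP) lies at the very end of the fingers, on their centre line; the grasp point (between the pads) lies r.tcp_to_grasp behind it (r.tcp_to_grasp is the distance from the TCP to the grasp point, in mm); z points along the fingers, y is the line along which they close (so a half turn about z gives the same grasp; the last joint's range is limited). The gripper opens to 93 mm and grips with 3 to 60 N. Pads are 15 mm wide; open, the fingers measure 128 mm over their backs; the gripper's body (75 mm by 188 mm) begins 65 mm behind the grasp point.
Start: joints at [-1.137, 0.615, -0.013, 1.423, 0.008, 1.103, -0.04], TCP at [288.413, 582.477, 218.64] pointing down, gripper open.
Joint ranges: [-3.12, 3.12], [-0.3, 2.06], [-1.34, 1.32], [0.26, 2.42], [-1.36, 4.5], [0.01, 1.98], [-2.84, 2.84]. Speed limits (rad/s): [2.79, 2.79, 3.14, 3.14, 3.14, 3.14, 3.14].

### API

Orientations are given as a unit quaternion [w, x, y, z].
In Python, from rig import status, eyes, r gives the robot as it stands.
- The arm moves only by the tool apply_moves, never from a script. Its argument "rows" is a list of rows, each an object with "offset": the shift along the tool's x, y, z in m, a list of three; "yaw": the turn about the tool's z in degrees. A call has 1 to 10 rows; each row shifts and turns the commanded pose from where the row before left it, along the tool's axes as they then stand; what a row does not reach is not made up. A row lasts 1/10 s, in which the tool goes at most 50 mm and 8.59 degrees, less where a joint would pass 70% of its speed; a pose out of reach is approached as far as the arm can. A call with a gripper value outside its range is refused whole. "fingers" is the closure, from -1 (fully open) to 1 (shut), set as the call begins (left out, the last holds). The fingers move at their own pace and stop on an object; "force" is the grip in N (left out, the last holds). Time passes only in rows, so rows that do not move let the fingers close. It gives the time, the measured TCP pose, the force, the opening and the grip force at its end, in the units of the state.
- status.get_obs(): the state, without advancing time (a new reading comes with each control period).
- eyes.get_image(name): name is "side" or "top" or "wrist"; returns the picture (384x512x3 uint8, red, green, blue); there is no depth.
- eyes.camera_model(name): a dict with "vfov" (degrees; the focal length in pixels is half the picture's height over the tangent of half this angle, whatever the lens; pixels are square), "cx", "cy" (the principal point, pixels), "R" (3x3) and "t" (3): a world point X has camera coordinates R X + t; the wrist camera has in their place "tool_from_camera" (4x4, takes a point from camera to tool coordinates, whose origin is the TCP and whose axes are the flange's). Camera axes: x right, y down, z forward; pixel columns grow to the right and rows downward; lengths in mm; the calibration is good to about 2 mm. A picture is of the moment at which its call begins: read the wrist's pose just before it. camera_model takes no time and is no camera call.
- r.finish_job(): hands the job in; it is judged then, once.
The state is a dict: "clock": time; "q": joint angles; "joint_velocities": joint speeds; "effort": joint torques, N m; "tcp_pos": TCP position; "orientation": TCP orientation; "force": force on the tool from outside, world axes, zero at the start; "torque": the same for the moment, N m; "width": finger opening in mm; "grip_force": force on a finger pad.
Only numpy, scipy, OpenCV 4.12 (cv2) and the standard library are available. Lean on these libraries where they do the work, as an engineer would, in place of code of your own. Each camera call takes 0.05 s, during which the arm holds its last target. There are 200 camera calls.

### The job

Take the battery cell out of the wooden caddy and drop it upright, end-down, into the larger of the two wells on top of the tester, so that it stands on the bottom of the well, and let go of it. Then press the front pad of the tester's spring-return dial down with the fingertips, past its first two clicks to the third position (all the way down), and keep holding it there: the program finishes while the fingers still hold the dial down. Do not push the other things on the desk about.

Things in the scene. Friction and masses are not known exactly. Their poses are not given: they have to be found in the camera images.
- tester: Cell tester, a grey box 110 (x) x 102 (y) x 50 mm high, fixed to the desk, turned up to 0.25 rad. Origin: centre of its underside, on the desk. +x points to its rear, -x is its front (robot side), +y its left, z up. Two round wells open in the left half of its top, a display lies flat on the right half, and the press dial is on its right flank (-y).
- well (a point): Centre of the mouth of the larger well (the rear one), at 20, 26, 50 mm in the tester's frame, level with the tester's top. The well is 17.5 mm wide and 34 mm deep, vertical; a seated cell stands about 17 mm proud of the mouth. (The smaller well, 46 mm in front of it, is 12.5 mm wide and too narrow for the cell.)
- dial (a joint): Angle of the press dial in rad: 0 at rest (up), stop at 0.92. It clicks at 0.3 and 0.6; the third position is 0.9, at the stop. The axle runs along the tester's y at x = -12 mm, height 50 mm. A spring returns it to 0 from any angle when let go. Pressing at the pad takes 3 to 5 N at first, rises by about 3 N just past each click (to 7 N past the second) and 5 to 9 N at the third position.
- dial_pad (a point): Middle of the top of the rubber press pad (26 x 26 mm) on the dial's arm, 90 mm from the axle and 6 mm above the arm's centre line, 58.5 mm right (-y) of the tester's middle. At rest the arm points to the front and rises 0.60 rad above level (pad about 106 mm above the desk); fully pressed it has swung about the axle to 0.30 rad below level, pad about 29 mm above the desk.
- caddy: Cell caddy, a light wooden block 46 x 104 x 22 mm high, fixed to the desk, with three shallow round holes (16.5 mm wide, 14 mm deep) in a row 33 mm apart along its y; the cell stands in the middle one. Origin: centre of its underside.
- cell: The cell, an upright cylinder 14.5 mm wide and 51 mm high with a small nub on top, dark sleeve with bright metal ends, 16 to 32 g. Origin: centre of its lower end; z runs along it. It starts upright in the caddy, its lower end 8 mm above the desk.
- cell_center (a point): Centre of the cell, half-way up (25.5 mm above its lower end).
- pin_tin: Round tin 58 mm wide, 24 mm high, a bystander in front. Origin: centre of its underside.
- eraser: Eraser 20 x 43 x 13 mm, a bystander in front. Origin: centre of its underside.
- tape_roll: Roll of masking tape, 74 mm wide, 19 mm high, a bystander behind. Origin: centre of its underside.
- note_pad: Block of sticky notes 38 x 51 x 16 mm, a bystander behind. Origin: centre of its underside.

How it is judged:
By the outcome, as a careful person would: the job done as asked, in the order asked, and still so for the second after the job is handed in, while the arm keeps its last pose, push and grip.
It also fails if it takes over 59 s, if anything falls off the work surface, if the arm or the gripper's body presses on something with over 40 N, if the wrist force passes 120 N, or if a joint passes its speed limit or range.

## Working session

There is one attempt and no reset: what is moved stays moved. The work goes in short steps, Python scripts to look and compute and a tool call to move; the robot and the scene stay as the last step left them, time stands still between calls to the robot, and variables do not carry over. Pictures are saved under pics/ and viewed, at most 12 in all, crops included, and the job is handed in when it is done.

Besides the shell and the picture viewer there is one more tool, called after ">>>" as name([rows], argument=value, ...), one row to a line, values as JSON. apply_moves: Moves the arm, as the interface text tells. Its arguments: {"type":"object","properties":{"rows":{"type":"array"},"fingers":{"type":"number"},"force":{"type":"number"}},"required":["rows"]}

```bash
mkdir -p pics; ls
cat > h.py <<'E'
import numpy as np, cv2
from rig import status, eyes, r
def snap(n,f):
    im=eyes.get_image(n); cv2.imwrite('pics/'+f,im[:,:,::-1]); return im
def cam(n,o=None):
    c=eyes.camera_model(n); f=192/np.tan(np.radians(c['vfov'])/2)
    K=np.array([[f,0,c['cx']],[0,f,c['cy']],[0,0,1]])
    if 'R' in c: return K,np.array(c['R']),np.array(c['t'])
    from scipy.spatial.transform import Rotation as Ro
    q=o['orientation']; Rt=Ro.from_quat([q[1],q[2],q[3],q[0]]).as_matrix()
    T=np.array(c['tool_from_camera']); Rw=Rt@T[:3,:3]; p=Rt@T[:3,3]+np.array(o['tcp_pos'])
    return K,Rw.T,-Rw.T@p
def ray(C,u,v):
    K,R,t=C; d=R.T@np.linalg.solve(K,[u,v,1.]); return -R.T@t,d
def onz(C,u,v,z):
    p,d=ray(C,u,v); return p+d*(z-p[2])/d[2]
def proj(C,X):
    K,R,t=C; c=K@(R@np.array(X,float)+t); return c[:2]/c[2]
def tri(rays):
    A=0;b=0
    for p,d in rays:
        d=d/np.linalg.norm(d);M=np.eye(3)-np.outer(d,d);A=A+M;b=b+M@p
    return np.linalg.solve(A,b)
E
python3 - <<'E'
from h import *
o=status.get_obs(); print({k:np.round(v,3) for k,v in o.items()}, r.tcp_to_grasp)
snap('top','top0.png');snap('side','side0.png')
print(eyes.camera_model('top'),eyes.camera_model('side'),eyes.camera_model('wrist'))
E
```

```text
pics
{'clock': np.float64(0.0), 'q': array([-1.137,  0.616, -0.013,  1.425,  0.008,  1.103, -0.04 ]), 'joint_velocities': array([-0.002, -0.002, -0.001, -0.001,  0.001, -0.001,  0.003]), 'effort': array([-0.0000e+00, -4.5893e+01,  2.0900e-01, -1.6574e+01, -6.1000e-02,
        2.1000e-02,  0.0000e+00]), 'tcp_pos': array([288.118, 581.799, 217.523]), 'orientation': array([-0.   ,  0.228,  0.974, -0.001]), 'force': array([-0.26 ,  0.095, -0.185]), 'torque': array([-0.02 , -0.038, -0.028]), 'grip_force': np.float64(0.0), 'width': np.float64(93.334)} 18.8
{'vfov': 48.60710756346122, 'cx': 255.91974413681913, 'cy': 183.97639193417226, 'R': array([[-0.02782391, -0.99935163,  0.02285051],
       [-0.98833567,  0.02407882, -0.15037561],
       [ 0.14972789, -0.02676801, -0.98836483]]), 't': array([-65.57765515, 608.45243016, 958.38941488])} {'vfov': 49.69273546609336, 'cx': 256.27364068369195, 'cy': 192.3692679920396, 'R': array([[-0.99549221, -0.09452226,  0.00779786],
       [-0.05189472,  0.47403293, -0.87897652],
       [ 0.0793864 , -0.87541894, -0.47680129]]), 't': array([584.41259894, 156.48555036, 897.13750139])} {'vfov': 71.18823786909968, 'cx': 257.0065296084136, 'cy': 193.8299513770884, 'tool_from_camera': array([[ 1.03060303e-04, -9.61155610e-01, -2.76007033e-01,
         7.62237069e+01],
       [ 9.99999948e-01,  1.43128735e-05,  3.23554795e-04,
        -1.12259136e-01],
       [-3.07036053e-04, -2.76007051e-01,  9.61155561e-01,
        -1.65552728e+02],
       [ 0.00000000e+00,  0.00000000e+00,  0.00000000e+00,
         1.00000000e+00]])}
```

View pics/top0.png

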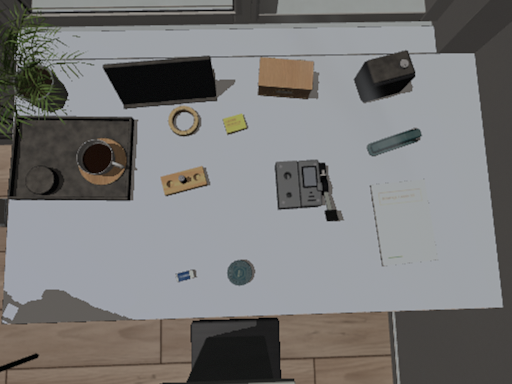

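View pics/side0.png

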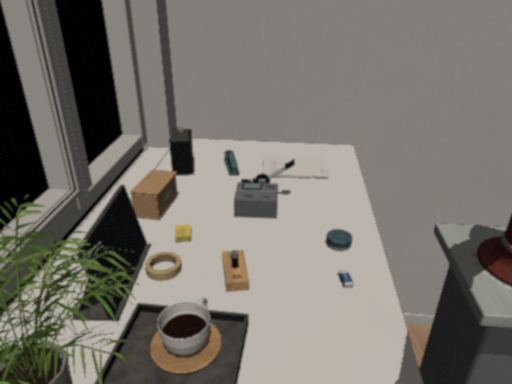

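The top view shows the tester at about (300,184), its dial pad at (333,215), the caddy at (184,181) with the cell, and the bystanders. The side view shows the cell at (235,258).

Run:
```python
from h import *
C=cam('top');S=cam('side')
print('tcp px',proj(C,[288,582,217]),proj(S,[288,582,217]))
for n,u,v,z in [('caddy',184,181,22),('tester',300,184,50),('wellL',288,176,50),('wellS',290,196,50),('pad',333,215,106),('tin',240,272,24),('eraser',186,275,13),('tape',184,121,19)]:
    print(n,onz(C,u,v,z).round(1))
im=cv2.imread('pics/top0.png')
a=cv2.resize(im[145:235,150:210],None,fx=6,fy=6,interpolation=2)
b=cv2.resize(im[145:235,268:348],None,fx=5,fy=6,interpolation=2)[:, :]
b=cv2.resize(im[145:235,268:341],None,fx=6,fy=6,interpolation=2)
cv2.imwrite('pics/c1.png',np.hstack([a,b]))
```

```text
tcp px [-102.446469    352.17387985] [586.31217415 498.50222914]
caddy [621.8  91.5  22. ]
tester [ 603.5 -185.5   50. ]
wellL [ 623.3 -157.8   50. ]
wellS [ 575.5 -160.7   50. ]
pad [ 524.2 -248.1  106. ]
tin [402.4 -39.   24. ]
eraser [398.6  88.6  13. ]
tape [772.8  91.5  19. ]
```

View pics/c1.png

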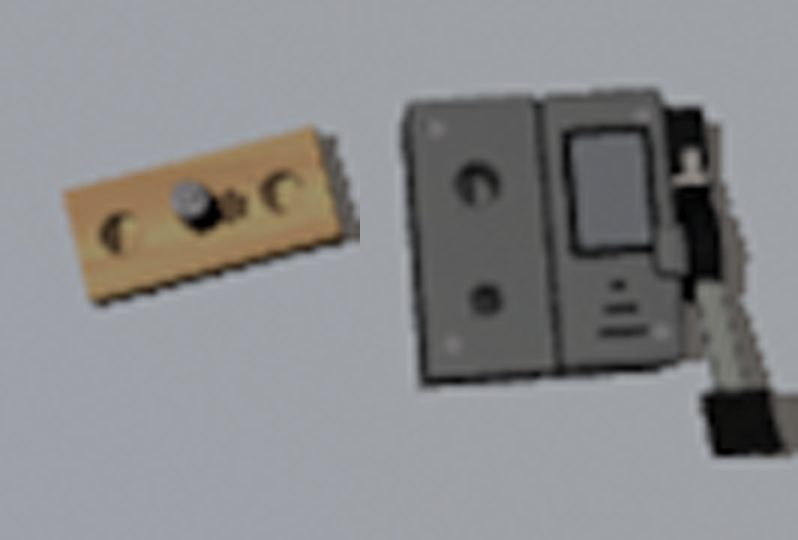

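The crop shows the big well at top-view pixel (287.7,175.7), the small well at (289,194.8), the pad at (331.7,215.7) and the cell top at (181.7,178.2).

```bash
cat >> h.py <<'E'
def go(T):
    from scipy.spatial.transform import Rotation as Ro
    o=status.get_obs(); q=o['orientation']; M=Ro.from_quat([q[1],q[2],q[3],q[0]]).as_matrix()
    print('clock',o['clock'],'tcp',np.round(o['tcp_pos'],1),'yawx',np.degrees(np.arctan2(M[1,0],M[0,0])).round(2),'tilt',M[:,2].round(4))
    print('delta tool mm',(M.T@(np.array(T)-o['tcp_pos'])).round(1))
E
python3 - <<'E'
from h import *
C=cam('top')
b=onz(C,287.7,175.7,50);s=onz(C,289,194.8,50);print(b,s,np.degrees(np.arctan2(*(b-s)[1::-1])))
print('cell',onz(C,181.7,178.2,59),'pad',onz(C,331.7,215.7,106))
e=[onz(C,150+x/6,145+y/6,22) for x,y in((65,190),(315,127))];print('caddy yaw',(e[0]-e[1]))
E
```

```text
[ 624.02378384 -157.1424706    50.        ] [ 578.41290048 -158.42340953   50.        ] 1.6086754608730482
cell [622.5058236   91.47707307  59.        ] pad [ 522.68479682 -245.12437474  106.        ]
caddy yaw [-23.48868064 100.64448958   0.        ]
```

>>> apply_moves([
  {"offset":[0,0,0],"yaw":7.5},
  {"offset":[0,0,0],"yaw":7.5},
  {"offset":[0,0,0],"yaw":7.5},
  {"offset":[0,0,0],"yaw":7.5},
  {"offset":[0,0,0],"yaw":7.5},
  {"offset":[0,0,0],"yaw":7.5},
  {"offset":[0,0,0],"yaw":7.5},
  {"offset":[0,0,0],"yaw":7.5},
], fingers=-1)

```text
clock: 0.9
tcp_pos: [288.1, 582.1, 218.0]
orientation: [0.0, 0.686, 0.727, -0.001]
force: [0.2, 0.4, 0.3]
width: 92.9
grip_force: 0.0
```

```bash
python3 -c "
from h import *
go([622.5,91.5,170])"
```

```text
clock 0.9 tcp [288.1 582.1 218. ] yawx 93.35 tilt [-8.0e-04 -1.2e-03 -1.0e+00]
delta tool mm [-509.3  305.2   48.3]
```

>>> apply_moves([
  {"offset":[-0.036,0.0218,0.003],"yaw":0},
  {"offset":[-0.036,0.0218,0.003],"yaw":0},
  {"offset":[-0.036,0.0218,0.003],"yaw":0},
  {"offset":[-0.036,0.0218,0.003],"yaw":0},
  {"offset":[-0.036,0.0218,0.003],"yaw":0},
  {"offset":[-0.036,0.0218,0.003],"yaw":0},
  {"offset":[-0.036,0.0218,0.003],"yaw":0},
  {"offset":[-0.036,0.0218,0.003],"yaw":0},
  {"offset":[-0.036,0.0218,0.003],"yaw":0},
  {"offset":[-0.036,0.0218,0.003],"yaw":0},
])

```text
clock: 1.9
tcp_pos: [529.3, 235.6, 188.2]
orientation: [-0.0, 0.684, 0.729, -0.0]
force: [0.2, 0.4, 1.1]
width: 93.0
grip_force: 0.0
```

>>> apply_moves([
  {"offset":[-0.036,0.0218,0.003],"yaw":0},
  {"offset":[-0.036,0.0218,0.003],"yaw":0},
  {"offset":[-0.036,0.0218,0.003],"yaw":0},
  {"offset":[-0.04,0.0218,0.003],"yaw":0},
  {"offset":[0,0,0],"yaw":0},
  {"offset":[0,0,0],"yaw":0},
])

```text
clock: 2.5
tcp_pos: [625.3, 93.3, 175.9]
orientation: [-0.0, 0.685, 0.728, -0.001]
force: [0.4, 0.7, -0.5]
width: 92.9
grip_force: 0.0
```

Run:
```python
from h import *
go([622.5,91.5,170]); o=status.get_obs(); snap('wrist','w1.png'); C=cam('wrist',o)
print(proj(C,[622.5,91.5,59]),proj(C,[622.5,91.5,22]))
```

```text
clock 2.5 tcp [625.3  93.3 175.9] yawx 93.47 tilt [-1.6e-03 -5.0e-04 -1.0e+00]
delta tool mm [-1.6 -2.9  5.9]
[254.09487561 191.13108611] [254.46361752 183.07520505]
```

View pics/w1.png

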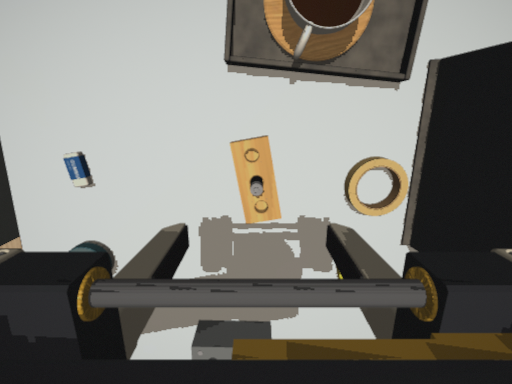

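The wrist picture shows the cell top at about (257,188), nearly where predicted; the fingers straddle it cleanly. I'll refine from a mask.

Run:
```python
from h import *
im=cv2.imread('pics/w1.png'); o=status.get_obs(); C=cam('wrist',o)
h=cv2.cvtColor(im,cv2.COLOR_BGR2HSV)[165:215,235:285]
m=((h[:,:,1]<90)).astype(np.uint8)
n,l,st,ce=cv2.connectedComponentsWithStats(m)
for i in range(1,n):
    if st[i,4]>15: print(st[i],ce[i]+[235,165])
for u,v in[(257,188),(257,190)]: print(onz(C,u,v,59))
g=cv2.cvtColor(im,cv2.COLOR_BGR2GRAY)[174:204,244:272];print('\n'.join(' '.join('%3d'%x for x in r) for r in g))
```

```text
[ 38   0  12  50 413] [280.03389831 185.41404358]
[  0   5  10  45 228] [237.73684211 198.80263158]
[ 15  12  13  19 204] [256.16176471 186.28431373]
[624.93747271  97.67048286  59.        ]
[625.0815787   95.41869109  59.        ]
169 169 172 172 173 176 180 180 178 176 175 169 160 159 165 167 163 160 161 160 160 161 159 157 156 157 159 160
169 168 171 172 173 176 179 179 169 147 127 114 105 104 115 137 155 161 160 160 160 161 161 158 156 156 158 161
169 168 170 172 172 175 178 170 138  88  58  45  38  36  50  74 109 139 156 161 160 161 161 158 155 156 158 161
168 167 170 172 172 174 170 139  84  36  20  20  20  19  20  21  49  92 140 162 160 161 161 158 156 155 157 160
168 167 169 172 172 169 146  92  35  22  18  17  20  21  20  21  18  43 113 153 161 161 161 158 156 154 156 159
168 167 169 171 171 161 118  54  19  20  18  21  22  19  20  18  18  19  89 138 157 161 161 158 156 155 156 158
168 168 170 172 169 145  94  34  19  20  18  21  21  21  22  20  18  16 103 142 153 160 161 159 157 155 156 159
169 170 174 174 167 136  75  25  21  33  55  65  64  63  57  41  21  18  80 123 149 
[... 1791 characters left out ...]
 160 159 159 159 160 156 152
162 165 166 170 175 176 174 173 172 174 177 179 170 158 156 164 171 168 169 170 166 157 154 156 159 160 158 156
161 164 167 170 174 175 174 174 172 174 176 179 179 178 175 174 171 168 169 169 167 161 156 158 158 160 158 159
161 163 166 169 173 176 174 173 172 173 175 179 179 177 166 155 147 140 140 151 162 162 159 159 159 160 159 159
160 163 166 168 172 176 174 170 168 173 175 178 171 159 162 165 161 158 160 161 155 151 155 159 159 159 159 158
160 162 165 166 171 175 175 172 170 173 175 171 156 158 170 175 174 173 174 174 171 149 138 154 159 159 159 158
159 161 163 165 170 174 174 174 173 173 170 150 145 168 174 174 174 172 173 176 179 171 144 143 158 158 159 158
```

>>> apply_moves([
  {"offset":[0,-0.001,0.03],"yaw":0},
  {"offset":[0,0,0.03],"yaw":0},
  {"offset":[0,0,0.03],"yaw":0},
  {"offset":[0,0,0.025],"yaw":0},
  {"offset":[0,0,0.015],"yaw":0},
  {"offset":[0,0,0.01],"yaw":0},
  {"offset":[0,0,0],"yaw":0},
  {"offset":[0,0,0],"yaw":0},
])

```text
clock: 3.35
tcp_pos: [625.1, 95.4, 37.6]
orientation: [0.0, 0.684, 0.73, 0.001]
force: [0.7, -0.0, 0.6]
width: 93.1
grip_force: 0.0
```

>>> apply_moves([
  {"offset":[0,0,0],"yaw":0},
  {"offset":[0,0,0],"yaw":0},
  {"offset":[0,0,0],"yaw":0},
  {"offset":[0,0,0],"yaw":0},
  {"offset":[0,0,0],"yaw":0},
  {"offset":[0,0,0],"yaw":0},
  {"offset":[0,0,0],"yaw":0},
  {"offset":[0,0,0],"yaw":0},
], fingers=1, force=12)

```text
clock: 4.15
tcp_pos: [624.4, 94.9, 36.6]
orientation: [-0.0, 0.684, 0.729, -0.0]
force: [0.8, -0.0, 0.1]
width: 33.7
grip_force: 0.0
```

>>> apply_moves([
  {"offset":[0,0,0],"yaw":0},
  {"offset":[0,0,0],"yaw":0},
  {"offset":[0,0,0],"yaw":0},
  {"offset":[0,0,0],"yaw":0},
  {"offset":[0,0,0],"yaw":0},
  {"offset":[0,0,0],"yaw":0},
])

```text
clock: 4.75
tcp_pos: [624.4, 94.9, 36.6]
orientation: [-0.0, 0.684, 0.729, -0.0]
force: [0.4, -0.6, -0.2]
width: 14.0
grip_force: 12.0
```

>>> apply_moves([
  {"offset":[0,0,-0.01],"yaw":0},
  {"offset":[0,0,-0.02],"yaw":0},
  {"offset":[0,0,-0.03],"yaw":0},
  {"offset":[0,0,-0.035],"yaw":0},
  {"offset":[0,0,-0.025],"yaw":0},
  {"offset":[0,0,-0.014],"yaw":0},
  {"offset":[-0.015,-0.001,0],"yaw":0},
  {"offset":[-0.03,-0.002,0],"yaw":0},
  {"offset":[-0.035,-0.002,0],"yaw":0},
  {"offset":[-0.035,-0.002,0],"yaw":0},
])

```text
clock: 5.75
tcp_pos: [623.2, -22.6, 168.8]
orientation: [-0.001, 0.684, 0.729, -0.002]
force: [0.7, -0.2, -0.6]
width: 14.0
grip_force: 12.0
```

>>> apply_moves([
  {"offset":[-0.035,-0.002,0],"yaw":0},
  {"offset":[-0.035,-0.002,0],"yaw":0},
  {"offset":[-0.035,-0.002,0],"yaw":0},
  {"offset":[-0.035,-0.002,0],"yaw":0},
  {"offset":[-0.025,-0.002,0],"yaw":0},
  {"offset":[-0.01,-0.002,0],"yaw":0},
  {"offset":[0,0,0],"yaw":0},
  {"offset":[0,0,0],"yaw":0},
  {"offset":[0,0,0],"yaw":0},
])

```text
clock: 6.65
tcp_pos: [624.3, -192.9, 170.2]
orientation: [-0.001, 0.683, 0.73, 0.001]
force: [-1.1, 0.4, 0.2]
width: 14.3
grip_force: 12.0
```

Run:
```python
from h import *
go([624,-157,170]); o=status.get_obs(); print(o['width'],o['grip_force'],o['force']);snap('wrist','w2.png'); C=cam('wrist',o)
print(proj(C,[624,-157,50]),proj(C,[578.4,-158.4,50]))
```

```text
clock 6.65 tcp [ 624.3 -192.9  170.2] yawx 93.85 tilt [-5.e-04  2.e-03 -1.e+00]
delta tool mm [35.9  2.1  0.3]
14.320909694261255 11.996377408504486 [-1.08134342  0.35056349  0.20239843]
[258.604024   156.65213835] [215.78383472 155.08056546]
```

View pics/w2.png

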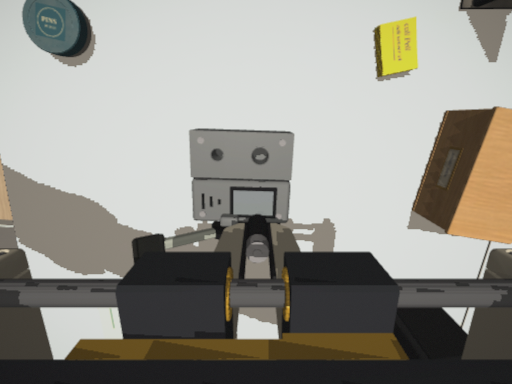

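The wrist picture shows the big well at about (261,156), the small well at (217,154.5), the dial pad at about (150,246) and the held cell at (258,240).

Run:
```python
from h import *
im=cv2.imread('pics/w2.png'); o=status.get_obs(); C=cam('wrist',o)
g=cv2.cvtColor(im,cv2.COLOR_BGR2GRAY)
P=[]
for x0,y0,w in[(248,143,26),(206,144,22)]:
    c=g[y0:y0+w,x0:x0+w]; m=(c<70).astype(np.uint8); k=cv2.findContours(m,0,2)[0]; k=max(k,key=cv2.contourArea)
    (cx,cy),rad=cv2.minEnclosingCircle(k); p=onz(C,cx+x0,cy+y0,50);P.append(p); print(cx+x0,cy+y0,rad,p.round(1))
print('yaw',np.degrees(np.arctan2(*(P[0]-P[1])[1::-1])), np.linalg.norm(P[0]-P[1]))
top=g<125
# tester top outline
m=cv2.inRange(g[120:225,180:300],60,125);k=max(cv2.findContours(m,0,2)[0],key=cv2.contourArea);print(cv2.minAreaRect(k))
cv2.imwrite('pics/c2.png',np.hstack([cv2.resize(im[140:200,195:275],None,fx=5,fy=5,interpolation=2),cv2.resize(im[210:270,215:295],None,fx=5,fy=5,interpolation=2)]))
```

```text
255.0 159.0 5.000100135803223 [ 620.4 -160.1   50. ]
215.0 154.5 4.924529075622559 [ 577.6 -158.2   50. ]
yaw -2.581512459569462 42.8476204958077
((60.5, 80.5), (47.0, 97.0), 90.0)
```

View pics/c2.png

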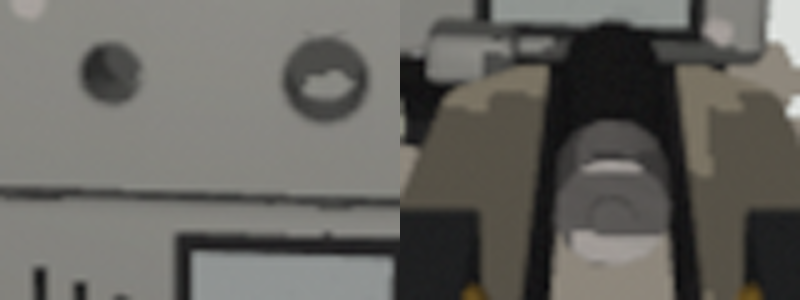

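Crop: big well centre at (259.6,155.6), small at (216.6,154.2), held cell's top face at about (257.5,252).

Run:
```python
from h import *
o=status.get_obs(); C=cam('wrist',o)
b=onz(C,259.6,155.6,50);s=onz(C,216.6,154.2,50);print(b,s,np.degrees(np.arctan2(*(b-s)[1::-1])),np.linalg.norm(b-s))
t=o['tcp_pos'];print('cell top',onz(C,257.6,252.4,t[2]+22.4)-t, proj(C,t+[0,0,22.4]))
from scipy.spatial.transform import Rotation as Ro
cell=onz(C,257.6,252.4,t[2]+22.4)
print('pad px',onz(C,150,243,106))
T=eyes.camera_model('top')
go(b)
```

```text
[ 625.08763744 -156.12795785   50.        ] [ 579.31999579 -157.72050748   50.        ] 1.9928833936087058 45.795340774123986
cell top [ 0.87673072 -0.73225501 22.4       ] [256.20526944 251.1963484 ]
pad px [ 526.84273555 -237.45449191  106.        ]
clock 6.7 tcp [ 624.4 -193.2  170.4] yawx 93.85 tilt [-2.0e-04  1.6e-03 -1.0e+00]
delta tool mm [ 36.7   3.2 120.5]
```

>>> apply_moves([
  {"offset":[0.01,0.0006,0],"yaw":0},
  {"offset":[0.017,0.001,0],"yaw":0},
  {"offset":[0.01,0.0007,0.01],"yaw":0},
  {"offset":[0,0,0.025],"yaw":0},
  {"offset":[0,0,0.025],"yaw":0},
  {"offset":[0,0,0.012],"yaw":0},
  {"offset":[0,0,0],"yaw":0},
  {"offset":[0,0,0],"yaw":0},
  {"offset":[0,0,0],"yaw":0},
])

```text
clock: 7.6
tcp_pos: [624.9, -158.9, 99.9]
orientation: [0.001, 0.684, 0.729, 0.001]
force: [-0.6, 0.7, -0.6]
width: 14.2
grip_force: 12.0
```

Run:
```python
from h import *
go([624.3,-156,95]);o=status.get_obs(); C=cam('wrist',o)
im=snap('wrist','w3.png')[:,:,::-1]
print(proj(C,[624.3,-156,50]),proj(C,[624.3,-156,66.]))
cv2.imwrite('pics/c3.png',cv2.resize(im[120:270,180:340],None,fx=4,fy=4,interpolation=2))
im=snap('side','s3.png')[:,:,::-1]
```

```text
clock 7.6 tcp [ 624.9 -158.9   99.9] yawx 93.66 tilt [ 2.5e-03 -8.0e-04 -1.0e+00]
delta tool mm [ 2.9 -0.4  4.9]
[255.87947983 206.99863077] [255.8436448 213.556864 ]
```

View pics/c3.png

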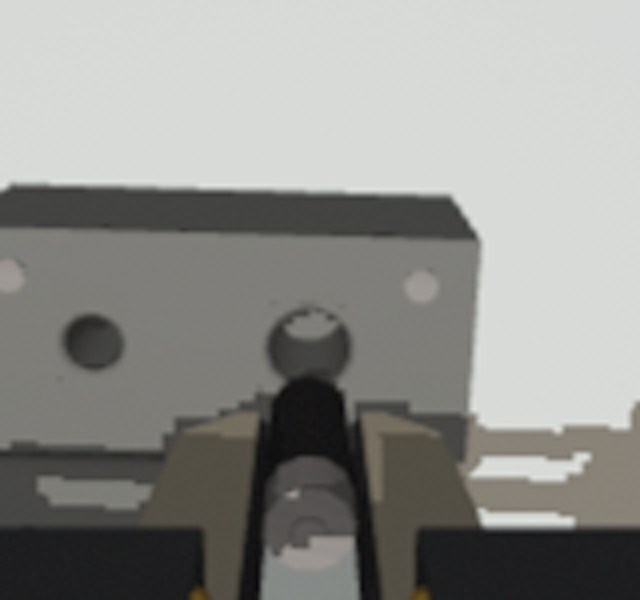

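The crop shows the well at (257.5,206.8), directly ahead of the cell with u aligned; a further 3 mm along tool x is needed.

>>> apply_moves([
  {"offset":[0.0032,0,0],"yaw":0},
  {"offset":[0,0,0.01],"yaw":0},
  {"offset":[0,0,0.005],"yaw":0},
  {"offset":[0,0,0],"yaw":0},
  {"offset":[0,0,0],"yaw":0},
  {"offset":[0,0,0],"yaw":0},
])

```text
clock: 8.3
tcp_pos: [623.8, -155.6, 83.7]
orientation: [0.0, 0.684, 0.729, -0.0]
force: [0.4, -0.6, -0.8]
width: 13.9
grip_force: 12.0
```

>>> apply_moves([
  {"offset":[0,0,0.004],"yaw":0},
  {"offset":[0,0,0.004],"yaw":0},
  {"offset":[0,0,0.003],"yaw":0},
  {"offset":[0,0,0],"yaw":0},
  {"offset":[0,0,0],"yaw":0},
])

```text
clock: 8.8
tcp_pos: [623.6, -155.4, 72.5]
orientation: [-0.0, 0.684, 0.729, -0.0]
force: [-0.2, 0.6, -1.3]
width: 13.9
grip_force: 12.0
```

>>> apply_moves([
  {"offset":[0,0.0005,0.004],"yaw":0},
  {"offset":[0,0,0.004],"yaw":0},
  {"offset":[0,0,0.004],"yaw":0},
  {"offset":[0,0,0.003],"yaw":0},
  {"offset":[0,0,0],"yaw":0},
  {"offset":[0,0,0],"yaw":0},
])

```text
clock: 9.4
tcp_pos: [624.2, -155.4, 57.6]
orientation: [-0.0, 0.684, 0.729, -0.0]
force: [0.1, 0.0, -0.3]
width: 14.2
grip_force: 12.0
```

Run:
```python
from h import *
go([624.3,-156,55]);im=snap('side','s4.png')[:,:,::-1]; w=snap('wrist','w4.png')[:,:,::-1]
cv2.imwrite('pics/c4.png',np.hstack([cv2.resize(im[150:230,210:300],None,fx=4,fy=5,interpolation=2),cv2.resize(w[160:260,200:310],None,fx=4,fy=4,interpolation=2)]))
```

```text
clock 9.4 tcp [ 624.2 -155.4   57.6] yawx 93.65 tilt [-1.e-04 -0.e+00 -1.e+00]
delta tool mm [-0.6  0.1  2.6]
```

View pics/c4.png

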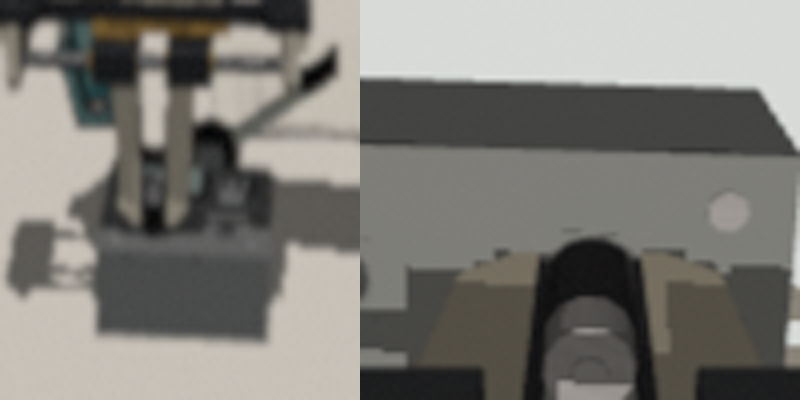

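The cell is inside the well (side and wrist crops) with no contact force; release.

>>> apply_moves([
  {"offset":[0,0,0],"yaw":0},
  {"offset":[0,0,0],"yaw":0},
  {"offset":[0,0,0],"yaw":0},
  {"offset":[0,0,0],"yaw":0},
  {"offset":[0,0,0],"yaw":0},
  {"offset":[0,0,0],"yaw":0},
  {"offset":[0,0,0],"yaw":0},
  {"offset":[0,0,0],"yaw":0},
], fingers=0)

```text
clock: 10.3
tcp_pos: [624.2, -155.4, 57.6]
orientation: [-0.0, 0.684, 0.729, -0.0]
force: [-0.3, 0.1, 0.3]
width: 46.3
grip_force: 0.0
```

>>> apply_moves([
  {"offset":[0,0,-0.01],"yaw":0},
  {"offset":[0,0,-0.02],"yaw":0},
  {"offset":[0,0,-0.03],"yaw":0},
  {"offset":[0,0,-0.03],"yaw":0},
  {"offset":[0,0,-0.02],"yaw":0},
  {"offset":[-0.02,0,-0.01],"yaw":0},
  {"offset":[-0.02,0,0],"yaw":0},
  {"offset":[0,0,0],"yaw":0},
  {"offset":[0,0,0],"yaw":0},
])

```text
clock: 11.2
tcp_pos: [626.5, -194.9, 177.8]
orientation: [-0.0, 0.684, 0.729, 0.0]
force: [-1.0, 0.9, -0.5]
width: 46.5
grip_force: 0.0
```

Run:
```python
from h import *
go([624.3,-156,55]);im=snap('wrist','w5.png')[:,:,::-1]
cv2.imwrite('pics/c5.png',cv2.resize(im[100:300,90:320],None,fx=3,fy=3,interpolation=2))
```

```text
clock 11.2 tcp [ 626.5 -194.9  177.8] yawx 93.61 tilt [-3.e-04  9.e-04 -1.e+00]
delta tool mm [ 38.9   0.3 122.8]
```

View pics/c5.png

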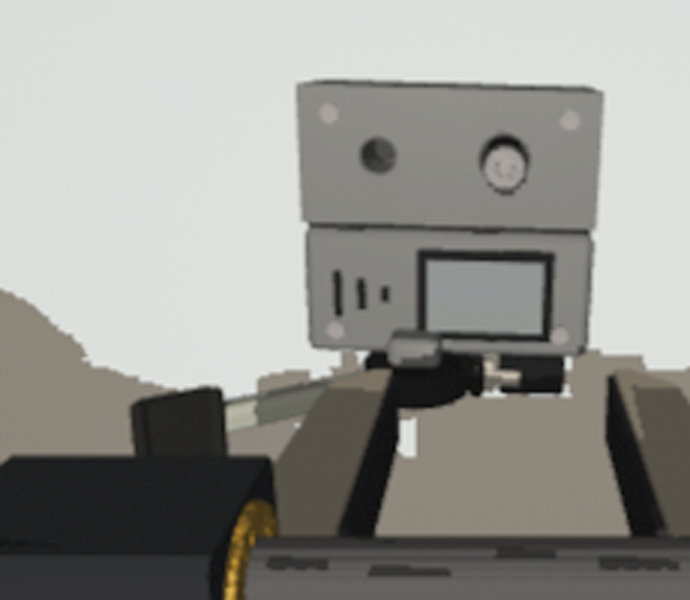

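The crop shows the cell standing in the big well near the tester's rear, low in the mouth. Next I close the fingers and go above the pad (about 524,-244.5).

>>> apply_moves([
  {"offset":[-0.006,-0.0164,0],"yaw":0},
  {"offset":[-0.012,-0.03,0],"yaw":0},
  {"offset":[-0.013,-0.03,0],"yaw":0},
  {"offset":[-0.012,-0.03,0],"yaw":0},
  {"offset":[0,0,0.02],"yaw":0},
  {"offset":[0,0,0.015],"yaw":0},
  {"offset":[0,0,0.008],"yaw":0},
  {"offset":[0,0,0],"yaw":0},
  {"offset":[0,0,0],"yaw":0},
  {"offset":[0,0,0],"yaw":0},
], fingers=1, force=20)

```text
clock: 12.25
tcp_pos: [524.0, -244.9, 135.4]
orientation: [0.001, 0.684, 0.73, 0.0]
force: [0.5, -0.9, -0.2]
width: 0.8
grip_force: 0.0
```

Run:
```python
from h import *
go([524,-244.5,110]);o=status.get_obs();print(o['width'],o['force'])
im=snap('wrist','w6.png')[:,:,::-1]; s=snap('side','s6.png')[:,:,::-1]; C=cam('wrist',o); print(proj(C,[524.2,-243.9,106]))
cv2.imwrite('pics/c6.png',np.hstack([cv2.resize(im[150:310,170:340],None,fx=2.5,fy=2.5,interpolation=2),cv2.resize(s[130:230,230:310],None,fx=4,fy=4,interpolation=2)]))
```

```text
clock 12.25 tcp [ 524.  -244.9  135.4] yawx 93.7 tilt [ 1.3e-03 -6.0e-04 -1.0e+00]
delta tool mm [ 0.5 -0.  25.4]
0.7712747734972896 [ 0.51176723 -0.8784879  -0.23695566]
[256.64972621 217.91034692]
```

View pics/c6.png

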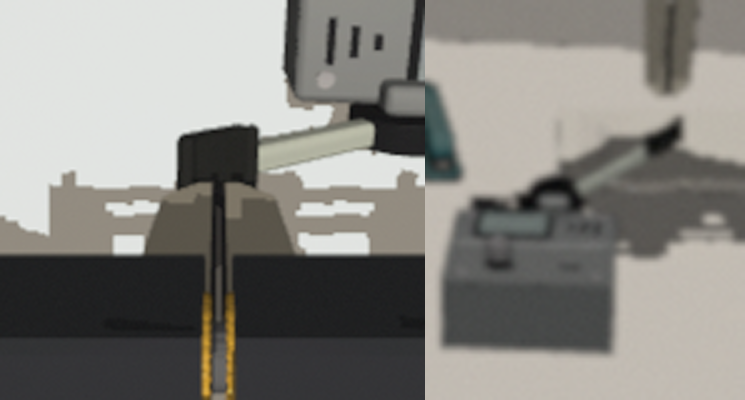

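Fingertips are centred over the pad (the pad centre is at about crop (218,172)). I now follow the arc down.

>>> apply_moves([
  {"offset":[0,0,0.012],"yaw":0},
  {"offset":[0,0,0.01],"yaw":0},
  {"offset":[0,0,0.006],"yaw":0},
  {"offset":[0,-0.002,0.004],"yaw":0},
  {"offset":[0,-0.003,0.004],"yaw":0},
  {"offset":[0,-0.003,0.005],"yaw":0},
  {"offset":[0,0,0],"yaw":0},
  {"offset":[0,0,0],"yaw":0},
])

```text
clock: 13.15
tcp_pos: [515.8, -245.4, 93.4]
orientation: [0.0, 0.684, 0.729, 0.0]
force: [1.4, 0.6, 0.8]
width: 0.6
grip_force: 0.7
```

>>> apply_moves([
  {"offset":[0,-0.002,0.004],"yaw":0},
  {"offset":[0,-0.002,0.004],"yaw":0},
  {"offset":[0,-0.002,0.004],"yaw":0},
  {"offset":[0,-0.001,0.004],"yaw":0},
  {"offset":[0,-0.001,0.004],"yaw":0},
  {"offset":[0,-0.001,0.005],"yaw":0},
  {"offset":[0,-0.001,0.004],"yaw":0},
  {"offset":[0,-0.001,0.004],"yaw":0},
  {"offset":[0,0,0.005],"yaw":0},
  {"offset":[0,0,0],"yaw":0},
])

```text
clock: 14.15
tcp_pos: [505.0, -246.3, 55.5]
orientation: [0.001, 0.684, 0.729, 0.0]
force: [3.5, 1.7, 7.1]
width: 0.7
grip_force: 3.3
```

>>> apply_moves([
  {"offset":[0,0,0.004],"yaw":0},
  {"offset":[0,0,0.004],"yaw":0},
  {"offset":[0,0,0.004],"yaw":0},
  {"offset":[0,0.001,0.004],"yaw":0},
  {"offset":[0,0.001,0.003],"yaw":0},
  {"offset":[0,0,0.003],"yaw":0},
  {"offset":[0,0,0],"yaw":0},
  {"offset":[0,0,0],"yaw":0},
])

```text
clock: 14.95
tcp_pos: [505.5, -246.6, 33.3]
orientation: [-0.0, 0.684, 0.729, -0.001]
force: [1.6, 1.2, 5.2]
width: 0.4
grip_force: 2.0
```

>>> apply_moves([
  {"offset":[0,0,0.002],"yaw":0},
  {"offset":[0,0,0],"yaw":0},
  {"offset":[0,0,0],"yaw":0},
])

```text
clock: 15.25
tcp_pos: [505.8, -246.6, 31.6]
orientation: [-0.0, 0.684, 0.729, -0.0]
force: [2.4, 0.6, 5.1]
width: 0.1
grip_force: 2.4
```

>>> apply_moves([
  {"offset":[0,0,0.002],"yaw":0},
  {"offset":[0,0,0],"yaw":0},
  {"offset":[0,0,0],"yaw":0},
])

```text
clock: 15.55
tcp_pos: [506.2, -246.6, 30.0]
orientation: [0.0, 0.684, 0.729, -0.0]
force: [1.4, 0.8, 7.4]
width: 0.9
grip_force: 3.4
```

>>> apply_moves([
  {"offset":[0,0,0.002],"yaw":0},
  {"offset":[0,0,0],"yaw":0},
  {"offset":[0,0,0],"yaw":0},
])

```text
clock: 15.85
tcp_pos: [506.5, -246.6, 28.3]
orientation: [0.001, 0.684, 0.729, 0.0]
force: [2.6, 1.6, 9.2]
width: 0.5
grip_force: 4.0
```

>>> apply_moves([
  {"offset":[0,0,0.002],"yaw":0},
  {"offset":[0,0,0],"yaw":0},
  {"offset":[0,0,0],"yaw":0},
])

```text
clock: 16.15
tcp_pos: [506.7, -246.6, 27.9]
orientation: [0.001, 0.684, 0.729, 0.0]
force: [-1.1, 2.9, 17.7]
width: 0.5
grip_force: 8.8
```

>>> apply_moves([
  {"offset":[0,0,0.002],"yaw":0},
  {"offset":[0,0,0],"yaw":0},
  {"offset":[0,0,0],"yaw":0},
])

```text
clock: 16.45
tcp_pos: [506.9, -246.8, 27.4]
orientation: [0.001, 0.684, 0.729, 0.001]
force: [-1.1, 3.0, 28.5]
width: 0.6
grip_force: 13.6
```

Run:
```python
from h import *
go([506,-246,25]);o=status.get_obs();print(o['force'])
im=snap('wrist','w7.png')[:,:,::-1]; s=snap('side','s7.png')[:,:,::-1]
cv2.imwrite('pics/c7.png',np.hstack([cv2.resize(im[120:280,170:340],None,fx=2.5,fy=2.5,interpolation=2),cv2.resize(s[150:230,230:310],None,fx=4,fy=5,interpolation=2)]))
```

```text
clock 16.45 tcp [ 506.9 -246.8   27.4] yawx 93.64 tilt [ 2.4e-03 -5.0e-04 -1.0e+00]
delta tool mm [ 0.8 -0.8  2.4]
[-1.10135398  3.01118199 28.47361185]
```

View pics/c7.png

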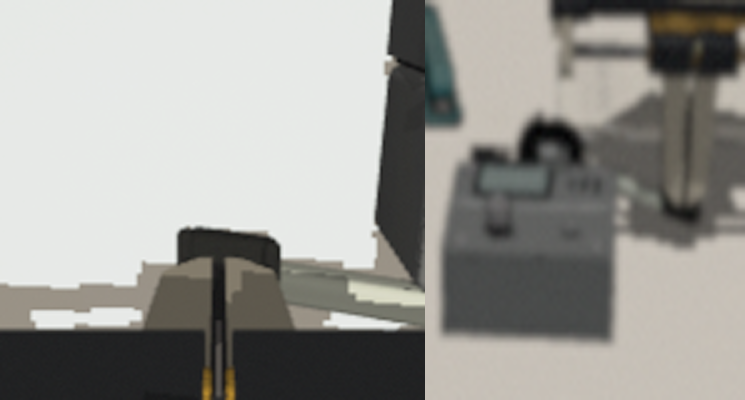

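The dial is fully down under the fingertips, and the force jump (9 to 18 to 28 N with almost no travel) marks the stop. I ease off slightly and hand in.

>>> apply_moves([
  {"offset":[0,0,-0.0015],"yaw":0},
  {"offset":[0,0,0],"yaw":0},
  {"offset":[0,0,0],"yaw":0},
  {"offset":[0,0,0],"yaw":0},
])

```text
clock: 16.95
tcp_pos: [506.7, -246.7, 27.8]
orientation: [0.001, 0.684, 0.729, 0.0]
force: [-0.4, 2.1, 20.4]
width: 0.5
grip_force: 10.0
```

Run:
```python
from h import *
o=status.get_obs();print(o['force'],o['tcp_pos'])
if o['force'][2]>13: print(r.finish_job())
```

```text
[-0.41276064  2.06783901 20.42613314] [ 506.72891391 -246.67926092   27.75168184]
the job is handed in; nothing more can be done
None
```

The cell stands upright in the larger well and is released, the fingers are holding the dial down at its stop (about 20 N), and the job was handed in at about 17 s.

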